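# Load a pod into the coffee machine

## Task

Get the coffee machine ready to brew: raise the lever on its head all the way up and slide the pod box's lid fully aside, in whichever order you like. Then take the small pod out of the box (the wide pods are for another machine and stay in the box) and set it, foil up, fully down in the sloping cradle under the raised lever, let go of it, and finally lower the lever fully down over it. Leave the cup under the spout, the sugar dish and the teaspoon undisturbed.

Things in the scene. Friction and masses are not known exactly. Their poses are not given: they have to be found in the camera images.
- machine: pod coffee machine, fixed: white on a black foot, 124 mm wide, 205 deep, 215 high, clear water tank at the rear. Origin on the worktop, 82 mm behind its front edge; +x to its rear, +y to its left side seen by the robot, z up. The spout and drip tray look to -x, roughly at the robot. The head's top slopes 30 degrees down to the front; it carries the lever and, under it, the pod cradle
- brew_lever (a joint): lever hinge, rad: 0 = fully down, 1.92 = fully up; starts down or nearly so. Down, it lies along the slope, handle to the front and 30 degrees below level; up, the handle points up, 10 degrees short of vertical (leaning to the front). Stays where it is left (about 1.5 N at the handle to move it), no latch. A fully seated pod leaves it 1 mm to spare; one that stands proud blocks it
- lever_grip (a point): middle of the lever's handle, 126 mm from the hinge axis, 18 mm from its free end; 0.15 m high when down, 0.34 m when up. The handle is a straight dark bar 18 mm wide (along y) and 10 mm thick (along z), free on all sides for 35 mm. Axes turn with the lever: x along it towards the hinge, y across the machine, z out of its upper face
- lever_hinge (a point): point on the lever's hinge axis, mid-width, 214 mm above the worktop at the rear of the head; axes as for lever_grip, turning with the lever. y is the hinge axis: a positive turn about it raises the handle. lever_grip lies at (-126, 0, 1) mm in these axes. The raised lever reaches 0.36 m above the worktop: come to the cradle from the front
- cradle_floor (a point): centre of the pod cradle's floor, 143 mm above the worktop; fixed on the head. z = the cradle's axis, leaning 30 degrees from vertical towards the machine's front: the pod goes in along -z and rests on this floor. x points to the rear up the slope, y across the machine
- cradle_mouth (a point): centre of the cradle's mouth, 21 mm above its floor along its axis; axes as cradle_floor. Two concave black walls, front and rear (x), fit the small pod's cone with 1 mm to spare. The sides (+y, -y) are open 32 mm wide, free for 30 mm beside the pod, down to the deck 3 mm below the floor, for fingers closing along y. With the lever up the space above is free; lever and hinge stand 64 mm behind the axis
- pod_box: pod box of light wood, fixed: 136 mm (x) by 282 mm (y), 64 mm high, floor 8 mm thick. Origin at the centre of its underside, z up. A low divider at y = 0 parts it into two halves, each 116 mm (x) by 128 mm (y) inside. The half at +y is covered by the sliding lid, the half at -y is open
- pod_lid (a joint): travel of the box's sliding lid, m: 0 = closed over the +y half, 0.130 = fully aside, over the -y half; starts closed or nearly so. The lid runs in grooves in the long walls along the box's -y, with about 1.2 N of friction, and cannot be lifted out
- lid_grip (a point): middle of the grip bar on the lid, 68 mm above the worktop, 10 mm above the lid's surface. The bar is 66 mm long (along x), 13 mm thick (along y) and its top is 18 mm above the lid. Axes as the box's; the lid opens along -y
- small_pod_center (a point): white plastic coffee pod with a flat foil lid, upright, 47 mm wide over its top 14 mm (straight collar), tapering below to 34 mm at the flat underside, 38 mm high, 20 g. Point at its centre, 19 mm above its underside; z towards the foil. It stands in the covered half beside a wide pod, 60 mm apart along the box's y, in either place; fingers closing along the box's x have 28 mm or more on each side
- wide_pod_1_center (a point): white plastic coffee pod with a flat foil lid, upright, 58 mm wide, 34 mm high, 20 g; the other pod in the covered half. Too wide for the cradle. Point at its centre, half-way up
- wide_pod_2_center (a point): a pod like wide_pod_1, in the open half of the box (the lid slides over it without touching it)
- cup_center (a point): small white espresso cup, 58 mm in diameter, 52 mm high, with a handle, standing on the drip tray under the spout. Point at its centre, half-way up
- sugar_dish_center (a point): small footed steel dish, 68 mm in diameter, 46 mm high, on the worktop between machine and pod box. Point half-way up
- teaspoon_center (a point): steel spoon, 188 x 38 x 15 mm, lying on the worktop nearer the robot, between machine and pod box. Point at its middle
There are look-alikes about, which are no part of the job. Leave any orange or red look-alike of the part that bears wide_pod_2_center alone.

How it is judged:
By the outcome, as a careful person would: the job done as asked, in the order asked, and still so for the second after the job is handed in, with the robot touching nothing.
It also fails if it takes over 72 s, if anything falls off the work surface, if the arm or the gripper's body presses on something with over 40 N, if the wrist force passes 120 N, or if a joint passes its speed limit or range.

## Robot

A 6-joint arm with a two-finger parallel gripper is mounted at the origin on the work surface; the furniture and walls round the work are solid. World frame = base frame: x ahead of the robot, y to its left, z up, the work surface at z = 0. Lengths are in m, angles in degrees, forces in N, time in s.
With the tool pointing down it reaches from about 0.35 to 0.975 m from the base axis. Payload 17.4 kg.
Tool frame: the origin (TCP) lies at the very end of the fingers, on their centre line; the grasp point (between the pads) lies 19 mm behind it; z points along the fingers, y is the line along which they close (so a half turn about z gives the same grasp; the last joint's range is limited). The gripper opens to 85 mm and grips with 20 to 120 N. Pads are 22 mm wide; open, the fingers measure 114 mm over their backs; the gripper's body (76 mm by 85 mm) begins 54 mm behind the grasp point. The pads swing forward as they close: fully open they stand 13 mm farther back than shut.
Start: joints at [73.178, 6.646, 82.598, -0, 90.757, -2.166], TCP at [0.171, 0.653, 0.231] pointing down, gripper open.
Joint ranges: [-162.19, 162.19], [-47.58, 125.68], [4.15, 143.07], [-65.23, 245.23], [0.69, 171.88], [-170.13, 170.13]. Speed limits (degrees/s): [108.29, 108.29, 127.2, 180, 180, 180].

## Interface

Orientations are given as a 3x3 rotation matrix whose columns are the frame's x, y, z axes.
In Python, from cell import ctrl gives the robot as it stands.
- The arm moves only by the tool apply_moves, never from a script. Its argument "targets" is a list of rows, each a list of 6 numbers: the shift along the world's x, y, z each as a share of 0.2 m, from -1 to 1, then the turn, a rotation vector about the world's x, y, z each as a share of pi rad, from -1 to 1. A call has 1 to 10 rows; each row is the pose to reach, as a shift and turn from the pose commanded when the call began, turning the shorter way round; what a row does not reach only later rows make up. A row lasts 1/8 s, in which the tool goes at most 62.5 mm and 10.7 degrees, less where a joint would pass 70% of its speed; a pose out of reach is approached as far as the arm can. A call with a number of a shift or a turn outside -1 to 1 is refused whole. A call with a gripper value outside its range is refused whole. "gripper" is the finger opening in mm, from 0 to 85.4, set as the call begins (left out, the last holds). The fingers move at their own pace and stop on an object; the grip force is fixed at half the most. Time passes only in rows, so rows that repeat a pose let the fingers close. It gives the time, the measured TCP pose, the force, the opening and the grip force at its end, in the units of the state.
- ctrl.read_state(): the state, without advancing time (a new reading comes with each control period).
- ctrl.grab_frame(name): name is "side" or "top" or "wrist"; returns a dict with "image" (384x512x3 uint8, red, green, blue), "fx", "fy", "cx", "cy" (pixels), "pose" (4x4, takes a point from camera to world coordinates); the wrist camera has in their place "hand_eye" (4x4, takes a point from camera to tool coordinates, whose origin is the TCP and whose axes are the flange's). Camera axes: x right, y down, z forward; pixel columns grow to the right and rows downward; lengths in m; the calibration is good to about 2 mm. A picture is of the moment at which its call begins: read the wrist's pose just before it. There is no depth.
- ctrl.hand_in(): hands the job in; it is judged then, once.
Trained networks look in a picture, given as the dict that the camera call returned (one of the last four; its "shot" number tells which), for a name from the list of things; names that differ only in an ending like _2 or _b are one class to them, and where a whole thing is asked for, a point or a joint stands for the part that bears it (a point fixed in the world has none). Each returns a list of dicts, best first, with "confidence" (0 to 1); they miss things now and then, are a little off and sometimes report something else, mostly with a low value. They report only what shows in the picture. A call takes as long as a camera call. They do not tell look-alikes from the thing itself.
- ctrl.find_in(picture, query): "pixel" ([row, column] in pixels, amid what is visible of it).
- ctrl.trace(picture, query): "region" (384x512 bool, what is visible of it) and "pixel" ([row, column] in pixels, amid what is visible of it).
The state is a dict: "time": time; "joints": joint angles; "qvel": joint speeds; "joint_efforts": joint torques, N m; "tool_pos": TCP position; "orientation": TCP orientation; "force": force on the tool from outside, world axes, zero at the start; "wrist_torque": the same for the moment, N m; "opening": opening from 0.0 (shut) to 1.0 (fully open); "grip_force": force on a finger pad.
Only numpy, scipy, OpenCV 4.12 (cv2) and the standard library are available. Lean on these libraries where they do the work, as an engineer would, in place of code of your own. Each camera call takes 0.05 s, during which the arm holds its last target. There are 200 camera calls.

## Working session

There is one attempt and no reset: what is moved stays moved. The work goes in short steps, Python scripts to look and compute and a tool call to move; the robot and the scene stay as the last step left them, time stands still between calls to the robot, and variables do not carry over. Pictures are saved under pics/ and viewed, at most 12 in all, crops included, and the job is handed in when it is done.

Besides the shell and the picture viewer there is one more tool, called after "Request:" as name([rows], argument=value, ...), one row to a line, values as JSON. apply_moves: Moves the arm, as the interface text tells. Shift numbers are shares of 0.2 m and turn numbers shares of pi rad, none past 1 either way. Its arguments: {"type":"object","properties":{"targets":{"type":"array","items":{"type":"array","items":{"type":"number"}}},"gripper":{"type":"number"}},"required":["targets"]}

```bash
ls; mkdir -p pics
cat > h.py <<'E'
import numpy as np, cv2
from cell import ctrl
from scipy.spatial.transform import Rotation as R
def grab(n):
    if n=="wrist":
        s=ctrl.read_state(); T=np.eye(4); T[:3,:3]=np.array(s["orientation"]).reshape(3,3); T[:3,3]=s["tool_pos"]
    f=ctrl.grab_frame(n)
    f["P"]=T@np.array(f["hand_eye"]) if n=="wrist" else np.array(f["pose"])
    return f
def save(f,name): cv2.imwrite(f"pics/{name}.png",cv2.cvtColor(f["image"],cv2.COLOR_RGB2BGR))
def ray(f,px):
    d=np.array([(px[1]-f["cx"])/f["fx"],(px[0]-f["cy"])/f["fy"],1.]); P=f["P"]
    d=P[:3,:3]@d; return P[:3,3],d/np.linalg.norm(d)
def onz(f,px,z):
    o,d=ray(f,px); return o+d*(z-o[2])/d[2]
def proj(f,p):
    q=np.linalg.inv(f["P"])@np.append(p,1); return np.array([f["fy"]*q[1]/q[2]+f["cy"],f["fx"]*q[0]/q[2]+f["cx"]])
def tri(rs):
    A=np.zeros((3,3));b=np.zeros(3)
    for o,d in rs:
        M=np.eye(3)-np.outer(d,d);A+=M;b+=M@o
    return np.linalg.solve(A,b)
E
python3 - <<'E'
from h import *
np.set_printoptions(precision=3,suppress=True)
for n in("top","side"):
    f=grab(n);save(f,n+"0");print(n,f["P"][:3],f["fx"])
    for q in("lever_grip","lever_hinge","cradle_mouth","lid_grip","pod_box","wide_pod_2_center","cup_center","sugar_dish_center","teaspoon_center","machine"):
        try: print(q,[(np.round(r["pixel"]),round(r["confidence"],2)) for r in ctrl.find_in(f,q)[:3]])
        except Exception as e: print(q,e)
E
```

```text
pics
top [[-0.001 -0.984  0.177  0.386]
 [-0.999  0.008  0.04  -0.005]
 [-0.04  -0.177 -0.983  1.032]] 364.4299948705827
lever_grip [(array([167., 159.]), 0.69)]
lever_hinge [(array([162., 172.]), 0.61), (array([170., 160.]), 0.6)]
cradle_mouth [(array([166., 171.]), 0.48)]
lid_grip [(array([169., 316.]), 0.8)]
pod_box [(array([177., 326.]), 0.62)]
wide_pod_2_center []
cup_center []
sugar_dish_center [(array([159., 266.]), 0.78)]
teaspoon_center [(array([210., 258.]), 0.94)]
machine [(array([159., 173.]), 0.76)]
side [[ 0.971 -0.115  0.209  0.282]
 [-0.237 -0.381  0.893 -1.087]
 [-0.023 -0.917 -0.398  0.63 ]] 386.5856964840929
lever_grip [(array([154., 244.]), 0.69)]
lever_hinge [(array([152., 248.]), 0.48)]
cradle_mouth [(array([160., 251.]), 0.48), (array([255., 287.]), 0.34), (array([170., 261.]), 0.29)]
lid_grip [(array([238., 284.]), 0.77), (array([146., 252.]), 0.41)]
pod_box [(array([258., 288.]), 0.77)]
wide_pod_2_center [(array([262., 295.]), 0.81), (array([287., 251.]), 0.59)]
cup_center [(array([184., 250.]), 0.68)]
sugar_dish_center [(array([215., 281.]), 0.66)]
teaspoon_center []
machine [(array([170., 262.]), 0.79)]
```

Run:
```python
import cv2,numpy as np
a=cv2.imread("pics/top0.png")[90:270,90:450];b=cv2.imread("pics/side0.png")[90:320,160:380]
cv2.imwrite("pics/c0.png",np.vstack([cv2.resize(a,None,fx=2,fy=1.6,interpolation=cv2.INTER_CUBIC)[:,:],]))
cv2.imwrite("pics/c1.png",cv2.resize(b,None,fx=2.5,fy=2.5,interpolation=cv2.INTER_CUBIC))
```

```text
(no output)
```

View pics/c0.png

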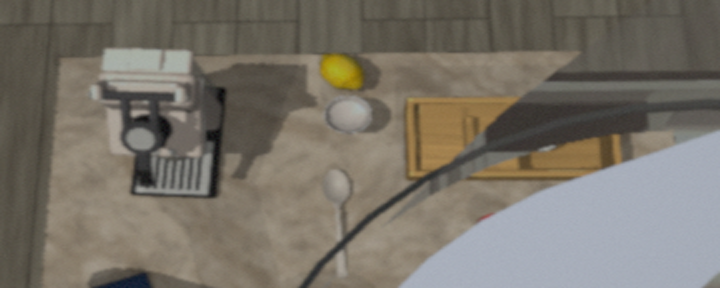

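View pics/c1.png

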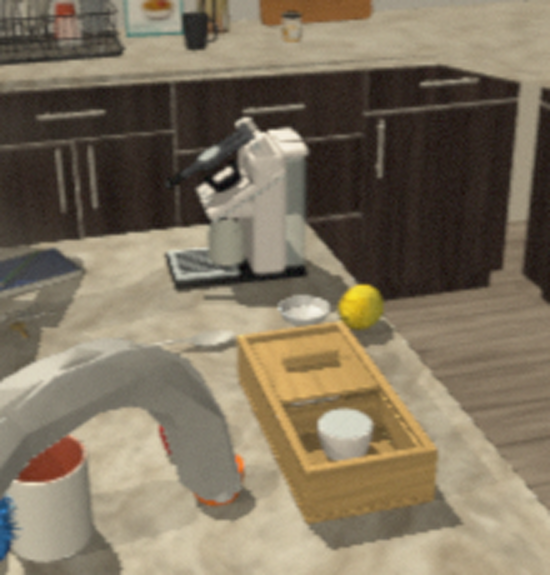

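Run:
```python
import cv2,numpy as np
from h import *
print(ctrl.read_state())
a=cv2.imread("pics/top0.png");b=cv2.imread("pics/side0.png")
cv2.imwrite("pics/c2.png",np.hstack([cv2.resize(a,(400,300)),cv2.resize(b,(400,300))]))
```

```text
{'time': 1.1, 'joints': array([ 7.31784642e+01,  6.64478521e+00,  8.25977836e+01,  3.22487070e-04,
        9.07573714e+01, -2.16485011e+00]), 'qvel': array([-0.00345048, -0.00317872,  0.04113194,  0.06593983,  0.02757438,
       -0.00102597]), 'joint_efforts': array([-7.07305677e-03, -7.31746030e+01, -6.32656646e+01, -3.15941625e-04,
        6.25865578e-04,  8.17913588e-05]), 'tool_pos': array([0.17078874, 0.65303365, 0.23131906]), 'orientation': array([[-9.67459330e-01,  2.53026568e-01, -5.08490001e-06],
       [ 2.53026568e-01,  9.67459330e-01,  2.62843936e-06],
       [ 5.58449895e-06,  1.25629339e-06, -1.00000000e+00]]), 'force': array([1.10338198, 0.36943158, 0.53327195]), 'wrist_torque': array([ 0.00355191,  0.00086886, -0.01211574]), 'grip_force': 0.0, 'opening': 0.9986361090021901}
```

View pics/c2.png

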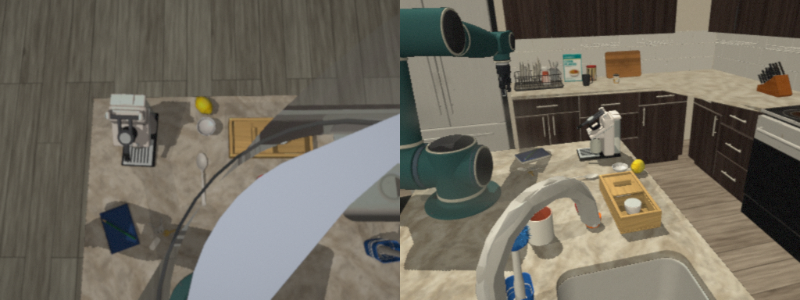

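Run:
```python
from h import *
np.set_printoptions(precision=3,suppress=True)
t=grab("top");s=grab("side")
for q,a,b in (("lever_grip",(167,159),(154,244)),("lid",(169,316),(238,284)),("sugar",(159,266),(215,281)),("faucettip",(226,332),(287,251))):
    print(q,tri([ray(t,a),ray(s,b)]))
# box corners at rim z=.064 seen: top crop /side crop
for n,px in (("TL",(90+98/1.6,90+406/2)),("BL",(90+178/1.6,90+409/2)),("BR",(90+178/1.6,90+618/2))): print(n,onz(t,px,.064))
for n,px in (("near-left",(90+470/2.5,160+303/2.5)),("far-left",(90+340/2.5,160+240/2.5)),("far-right",(90+323/2.5,160+342/2.5)),("near-right",(90+450/2.5,160+435/2.5))): print(n,onz(s,px,.064))
for n,px in (("foot FL",(90+193/1.6,90+133/2)),("foot FR",(90+197/1.6,90+211/2)),("footRR",(90+88/1.6,90+225/2))): print(n,onz(t,px,.01))
print("spoon",onz(t,(210,258),.01), "hand_eye",ctrl.grab_frame("wrist")["hand_eye"])
```

```text
lever_grip [0.572 0.255 0.175]
lid [ 0.598 -0.143  0.038]
sugar [ 0.629 -0.005  0.04 ]
faucettip [ 0.464 -0.203 -0.071]
TL [ 0.65  -0.08   0.064]
BL [ 0.512 -0.081  0.064]
BR [ 0.51  -0.356  0.064]
near-left [ 0.513 -0.36   0.064]
far-left [ 0.517 -0.097  0.064]
far-right [ 0.648 -0.09   0.064]
near-right [ 0.647 -0.364  0.064]
foot FL [0.495 0.306 0.01 ]
foot FR [0.487 0.194 0.01 ]
footRR [0.686 0.179 0.01 ]
spoon [0.495 0.017 0.01 ] hand_eye [[-0.001 -0.963 -0.268  0.068]
 [ 1.    -0.001  0.    -0.   ]
 [-0.    -0.268  0.963 -0.143]
 [ 0.     0.     0.     1.   ]]
```

```bash
cat >> h.py <<'E'
def tool(yaw,el,flip=0):
    """tool z at yaw/elevation (deg); y_tool = horizontal, left of the yaw direction (flip=1: reversed)"""
    y,e=np.radians([yaw,el]); z=np.array([np.cos(e)*np.cos(y),np.cos(e)*np.sin(y),np.sin(e)])
    v=np.array([-np.sin(y),np.cos(y),0])*(1-2*flip)
    return np.stack([np.cross(v,z),v,z],1)
def rows(poses,base=None):
    """print share rows for (pos,R) list from base pose"""
    s=ctrl.read_state(); p0,R0=(np.array(s["tool_pos"]),np.array(s["orientation"]).reshape(3,3)) if base is None else base
    lp,lR=p0,R0
    for p,Q in poses:
        rv=R.from_matrix(Q@R0.T).as_rotvec()
        n=max(np.linalg.norm(np.array(p)-lp)/.0625,np.degrees(R.from_matrix(Q@lR.T).magnitude())/10.7)
        print([round(float(v),3) for v in np.r_[(np.array(p)-p0)/.2,rv/np.pi]],"rows>=%.1f"%n); lp,lR=np.array(p),Q
E
python3 - <<'E'
from h import *
rows([((.42,.26,.27),tool(-4,-45))])
E
```

```text
[1.246, -1.965, 0.194, -0.041, -0.247, 0.056] rows>=7.5
```

Request:
apply_moves([
  [0.62, -0.98, 0.1, -0.041, -0.247, 0.056],
  [0.62, -0.98, 0.1, -0.041, -0.247, 0.056],
  [0.62, -0.98, 0.1, -0.041, -0.247, 0.056],
  [0.62, -0.98, 0.1, -0.041, -0.247, 0.056],
  [0.62, -0.98, 0.1, -0.041, -0.247, 0.056],
])

```text
time: 1.88
tool_pos: [0.295, 0.4549, 0.2512]
orientation: [[-0.703, 0.07, 0.708], [0.049, 0.998, -0.051], [-0.71, -0.001, -0.704]]
force: [-0.0, -0.1, -0.8]
opening: 0.995
grip_force: 0.0
```

Request:
apply_moves([
  [0.626, -0.985, 0.094, 0, 0, 0],
  [0.626, -0.985, 0.094, 0, 0, 0],
  [0.626, -0.985, 0.094, 0, 0, 0],
  [0.626, -0.985, 0.094, 0, 0, 0],
  [0.626, -0.985, 0.094, 0, 0, 0],
])

```text
time: 2.5
tool_pos: [0.4212, 0.2572, 0.2712]
orientation: [[-0.704, 0.075, 0.706], [0.054, 0.997, -0.053], [-0.708, 0.001, -0.706]]
force: [-1.1, 0.1, 0.5]
opening: 1.003
grip_force: 0.0
```

Run:
```python
from h import *
np.set_printoptions(precision=3,suppress=True)
f=grab("wrist");save(f,"w0");s=ctrl.read_state();print(s["time"],s["tool_pos"],s["force"],f["fx"])
for q in("lever_grip","lever_hinge","cradle_mouth","cradle_floor","cup_center","machine"):
    print(q,[(np.round(r["pixel"],1),round(r["confidence"],2)) for r in ctrl.find_in(f,q)[:3]])
```

```text
2.55 [0.421 0.259 0.271] [ 0.694 -0.763 -0.38 ] 305.4583170600354
lever_grip [(array([207.6, 258.3]), 0.83), (array([57. , 62.4]), 0.7)]
lever_hinge [(array([209.9, 256.6]), 0.8)]
cradle_mouth []
cradle_floor [(array([177.7, 267.3]), 0.87)]
cup_center [(array([116.6, 263.7]), 0.58)]
machine [(array([165.9, 256.6]), 0.6), (array([156.1,  12.7]), 0.32)]
```

View pics/w0.png

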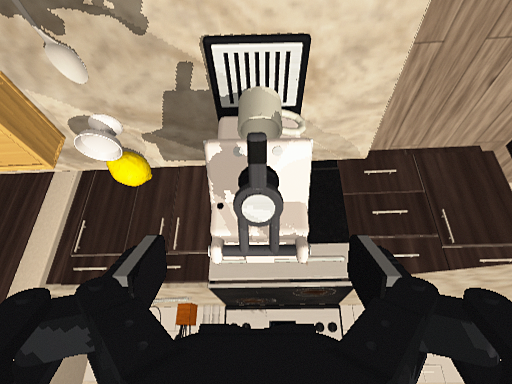

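Run:
```python
from h import *
np.set_printoptions(precision=4,suppress=True)
f=grab("wrist")
for z in (0,.012): 
    a,b=onz(f,(37,202),z),onz(f,(33,311),z); d=a-b; print("foot",z,a,b,np.linalg.norm(d),np.degrees(np.arctan2(d[0],-d[1])),(a+b)/2)
print("hinge",onz(f,(252,258.5),.214),onz(f,(252,215),.214),onz(f,(252,303),.214))
for z in(.14,.145,.155,.165): print("tip",z,onz(f,(133,257),z))
```

```text
foot 0 [0.4866 0.1931 0.    ] [ 0.4903  0.3175 -0.    ] 0.1245021132152152 -1.6594409962403323 [ 0.4885  0.2553 -0.    ]
foot 0.012 [0.4786 0.196  0.012 ] [0.4821 0.3158 0.012 ] 0.11987139609028977 -1.6594409962402923 [0.4804 0.2559 0.012 ]
hinge [0.6152 0.2494 0.214 ] [0.6119 0.1992 0.214 ] [0.6186 0.3008 0.214 ]
tip 0.14 [0.4919 0.2561 0.14  ]
tip 0.145 [0.4858 0.2565 0.145 ]
tip 0.155 [0.4737 0.2573 0.155 ]
tip 0.165 [0.4616 0.2582 0.165 ]
```

Run:
```python
from h import *
H=np.array([.615,.2495,.214]);Y=-3.;xm=np.array([np.cos(np.radians(Y)),np.sin(np.radians(Y)),0])
def g(th,el,r=.128,off=.012):
    a=np.radians(th-30); p=H+r*(-np.cos(a)*xm+np.array([0,0,np.sin(a)])); T=tool(Y,el); return p+off*T[:,2],T
p,T=g(0,-45)
print("approach");rows([(p-.06*T[:,2],T),(p,T)])
print("arc");rows([g(t,-45-min(t,110)/2) for t in np.r_[np.arange(1,10)*11.,112]],base=(p,T))
```

```text
approach
[0.254, -0.02, -0.429, 0.001, -0.0, 0.005] rows>=1.6
[0.466, -0.031, -0.641, 0.001, -0.0, 0.005] rows>=1.0
arc
[-0.055, 0.003, 0.108, 0.002, 0.031, 0.0] rows>=0.5
[-0.088, 0.005, 0.224, 0.003, 0.061, -0.0] rows>=0.5
[-0.099, 0.005, 0.343, 0.005, 0.092, 0.0] rows>=0.5
[-0.086, 0.004, 0.462, 0.006, 0.122, 0.0] rows>=0.5
[-0.05, 0.003, 0.576, 0.008, 0.153, 0.0] rows>=0.5
[0.007, -0.0, 0.68, 0.01, 0.183, 0.0] rows>=0.5
[0.082, -0.004, 0.771, 0.011, 0.214, 0.0] rows>=0.5
[0.173, -0.009, 0.845, 0.013, 0.244, 0.0] rows>=0.5
[0.277, -0.015, 0.9, 0.014, 0.275, 0.0] rows>=0.5
[0.412, -0.022, 0.937, 0.016, 0.305, 0.0] rows>=0.5
```

Request:
apply_moves([
  [0.254, -0.02, -0.429, 0.001, 0, 0.005],
  [0.254, -0.02, -0.429, 0.001, 0, 0.005],
  [0.32, -0.024, -0.5, 0.001, 0, 0.005],
  [0.39, -0.028, -0.57, 0.001, 0, 0.005],
  [0.466, -0.031, -0.641, 0.001, 0, 0.005],
  [0.466, -0.031, -0.641, 0.001, 0, 0.005],
], gripper=45)

```text
time: 3.65
tool_pos: [0.513, 0.2539, 0.1403]
orientation: [[-0.708, 0.055, 0.704], [0.039, 0.998, -0.038], [-0.706, 0.0, -0.709]]
force: [-0.2, 0.3, -0.7]
opening: 0.53
grip_force: 0.0
```

Request:
apply_moves([
  [0, 0, 0, 0, 0, 0],
  [0, 0, 0, 0, 0, 0],
  [0, 0, 0, 0, 0, 0],
  [0, 0, 0, 0, 0, 0],
], gripper=10)

```text
time: 4.15
tool_pos: [0.5126, 0.2515, 0.1419]
orientation: [[-0.707, 0.059, 0.705], [0.04, 0.998, -0.043], [-0.706, -0.003, -0.708]]
force: [-7.1, -26.8, 4.5]
opening: 0.195
grip_force: 60.7
```

Request:
apply_moves([
  [-0.055, -0.006, 0.108, 0.002, 0.031, 0],
  [-0.088, -0.004, 0.224, 0.003, 0.061, 0],
  [-0.099, -0.004, 0.343, 0.005, 0.092, 0],
  [-0.086, -0.005, 0.462, 0.006, 0.122, 0],
  [-0.05, -0.006, 0.576, 0.008, 0.153, 0],
])

```text
time: 4.78
tool_pos: [0.5026, 0.2515, 0.2579]
orientation: [[-0.954, 0.055, 0.296], [0.052, 0.998, -0.018], [-0.297, -0.002, -0.955]]
force: [16.4, -14.5, -15.0]
opening: 0.187
grip_force: 58.7
```

Request:
apply_moves([
  [0.057, -0.005, 0.104, 0.002, 0.03, 0],
  [0.132, -0.009, 0.195, 0.003, 0.061, 0],
  [0.223, -0.014, 0.269, 0.005, 0.091, 0],
  [0.327, -0.02, 0.324, 0.006, 0.122, 0],
  [0.462, -0.027, 0.361, 0.008, 0.152, 0],
  [0.462, -0.027, 0.361, 0.008, 0.152, 0],
])

```text
time: 5.52
tool_pos: [0.5972, 0.2465, 0.3293]
orientation: [[-0.983, 0.056, -0.175], [0.056, 0.998, 0.007], [0.176, -0.002, -0.984]]
force: [1.0, -9.9, -3.4]
opening: 0.187
grip_force: 58.6
```

Run:
```python
from h import *
s=ctrl.read_state();print(s["time"],s["tool_pos"],s["orientation"][:,2],s["force"],s["opening"])
f=grab("side");save(f,"s1");im=cv2.resize(f["image"][60:220,160:360],None,fx=3,fy=3);cv2.imwrite("pics/s1c.png",im[:,:,::-1])
```

```text
5.525 [0.59724537 0.24650474 0.32926827] [-0.17547187  0.0074509  -0.98445625] [ 0.95379913 -9.91853105 -3.35111186] 0.1867392557501065
```

View pics/s1c.png

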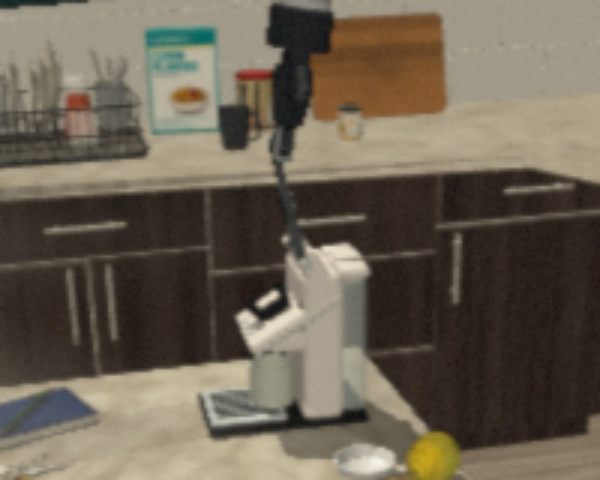

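Request:
apply_moves([
  [0.02, -0.002, -0.003, 0, 0, 0],
  [0.045, -0.002, -0.008, 0, 0, 0],
  [0.045, -0.002, -0.008, 0, 0, 0],
])

```text
time: 5.95
tool_pos: [0.6036, 0.2462, 0.3294]
orientation: [[-0.983, 0.055, -0.174], [0.055, 0.998, 0.007], [0.174, -0.003, -0.985]]
force: [-7.2, -12.1, 5.3]
opening: 0.19
grip_force: 58.3
```

Request:
apply_moves([
  [0.03, 0, -0.005, 0, 0, 0],
  [0.03, 0, -0.005, 0, 0, 0],
])

```text
time: 6.2
tool_pos: [0.6068, 0.2463, 0.3288]
orientation: [[-0.982, 0.053, -0.18], [0.053, 0.999, 0.006], [0.181, -0.004, -0.984]]
force: [-37.8, -14.6, 8.4]
opening: 0.177
grip_force: 57.8
```

Request:
apply_moves([
  [0, 0, 0, 0, 0, 0],
  [0, 0, 0, 0, 0, 0],
  [0.045, 0, 0.25, 0, 0, 0],
  [0.09, 0, 0.5, 0, 0, 0],
  [0.09, 0, 0.5, 0, 0, 0],
], gripper=45)

```text
time: 6.82
tool_pos: [0.6289, 0.2471, 0.4313]
orientation: [[-0.984, 0.055, -0.167], [0.054, 0.998, 0.011], [0.167, 0.001, -0.986]]
force: [-0.5, -0.1, -0.6]
opening: 0.526
grip_force: 0.0
```

Run:
```python
from h import *
rows([((.58,.02,.33),tool(0,-90)),((.55,-.2,.30),tool(0,-90))])
```

```text
[-0.245, -1.136, -0.507, -0.002, -0.054, 0.017] rows>=4.1
[-0.395, -2.236, -0.657, -0.002, -0.054, 0.017] rows>=3.6
```

Request:
apply_moves([
  [-0.1, -1, -0.2, -0.002, -0.054, 0.017],
  [-0.1, -1, -0.2, -0.002, -0.054, 0.017],
  [-0.1, -1, -0.2, -0.002, -0.054, 0.017],
  [-0.1, -1, -0.2, -0.002, -0.054, 0.017],
])

```text
time: 7.32
tool_pos: [0.6078, 0.0443, 0.3859]
orientation: [[-1.0, 0.004, -0.005], [0.004, 1.0, -0.002], [0.005, -0.003, -1.0]]
force: [-0.1, 0.8, -0.3]
opening: 0.524
grip_force: 0.0
```

Request:
apply_moves([
  [-0.295, -1, -0.45, 0, 0, 0],
  [-0.295, -1, -0.45, 0, 0, 0],
  [-0.295, -1, -0.45, 0, 0, 0],
  [-0.295, -1, -0.45, 0, 0, 0],
  [-0.295, -1, -0.45, 0, 0, 0],
])

```text
time: 7.95
tool_pos: [0.5489, -0.1544, 0.2952]
orientation: [[-1.0, 0.004, -0.006], [0.004, 1.0, -0.002], [0.006, -0.002, -1.0]]
force: [-0.5, 0.4, -0.4]
opening: 0.526
grip_force: 0.0
```

Run:
```python
from h import *
np.set_printoptions(precision=4,suppress=True)
f=grab("wrist");save(f,"w1");s=ctrl.read_state();print(s["time"],s["tool_pos"],s["force"])
for q in("lid_grip","pod_box","wide_pod_2_center","small_pod_center"):
    print(q,[(np.round(r["pixel"],1),round(r["confidence"],2),onz(f,r["pixel"],.07)) for r in ctrl.find_in(f,q)[:3]])
r=ctrl.trace(f,"lid_grip")
for k in r[:2]:
    c=max(cv2.findContours(k["region"].astype(np.uint8),0,2)[0],key=cv2.contourArea); print(k["confidence"],cv2.minAreaRect(c))
```

```text
8.0 [ 0.5495 -0.1533  0.2962] [ 0.2597 -0.1009 -0.1088]
lid_grip [(array([183.7, 253.7]), 0.72, array([ 0.5774, -0.1585,  0.07  ]))]
pod_box [(array([179.7, 212.8]), 0.76, array([ 0.5721, -0.2092,  0.07  ]))]
wide_pod_2_center [(array([185. , 177.5]), 0.96, array([ 0.5787, -0.2536,  0.07  ])), (array([ 70.6, 154.7]), 0.95, array([ 0.4446, -0.2696,  0.07  ])), (array([ 58.2, 224.7]), 0.72, array([ 0.4319, -0.1899,  0.07  ]))]
small_pod_center [(array([185.8, 178.7]), 0.48, array([ 0.5797, -0.2521,  0.07  ]))]
0.56 ((251.49488830566406, 184.65679931640625), (88.12451171875, 104.27197265625), 89.14490509033203)
```

View pics/w1.png

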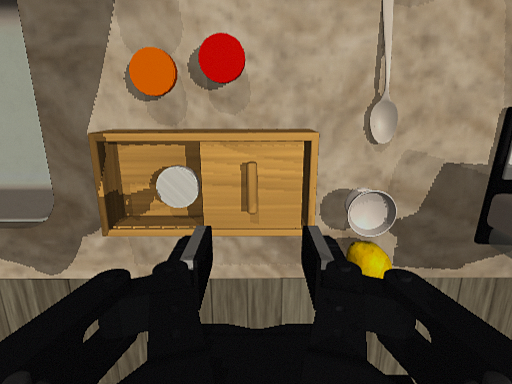

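Run:
```python
from h import *
np.set_printoptions(precision=4,suppress=True)
f=grab("wrist")
C=[onz(f,p,.064) for p in((132,319),(133,90),(235,317),(235,102))]
for c in C: print(c)
print("ctr",sum(C)/4)
for p in((162,252),(187,251.5),(213,251)): print("bar",onz(f,p,.076))
print("lidR",onz(f,(180,203),.058),"R wall",onz(f,(180,304),.064))
```

```text
[ 0.5164 -0.0768  0.064 ]
[ 0.5173 -0.3557  0.064 ]
[ 0.6521 -0.0723  0.064 ]
[ 0.6519 -0.3592  0.064 ]
ctr [ 0.5844 -0.216   0.064 ]
bar [ 0.551  -0.1582  0.076 ]
bar [ 0.5824 -0.159   0.076 ]
bar [ 0.6165 -0.1598  0.076 ]
lidR [ 0.5779 -0.2218  0.058 ] R wall [ 0.5765 -0.0926  0.064 ]
```

Request:
apply_moves([
  [0.17, -0.028, -0.3, 0, 0, 0],
  [0.17, -0.028, -0.6, 0, 0, 0],
  [0.17, -0.028, -0.85, 0, 0, 0],
  [0.17, -0.028, -1, 0, 0, 0],
])

```text
time: 8.8
tool_pos: [0.5829, -0.1578, 0.0936]
orientation: [[-1.0, 0.001, -0.007], [0.001, 1.0, -0.001], [0.007, -0.001, -1.0]]
force: [-0.5, 0.3, 0.8]
opening: 0.526
grip_force: 0.0
```

Request:
apply_moves([
  [0, 0, -0.1, 0, 0, 0],
  [0, 0, -0.17, 0, 0, 0],
  [0, 0, -0.17, 0, 0, 0],
])

```text
time: 9.18
tool_pos: [0.5836, -0.1586, 0.0625]
orientation: [[-1.0, 0.002, -0.005], [0.002, 1.0, -0.002], [0.005, -0.002, -1.0]]
force: [0.2, 0.3, 0.3]
opening: 0.524
grip_force: 0.0
```

Request:
apply_moves([
  [0, 0, 0, 0, 0, 0],
  [0, 0, 0, 0, 0, 0],
  [0, 0, 0, 0, 0, 0],
  [0, 0, 0, 0, 0, 0],
], gripper=5)

```text
time: 9.68
tool_pos: [0.5841, -0.159, 0.0641]
orientation: [[-1.0, 0.002, -0.003], [0.002, 1.0, -0.003], [0.003, -0.003, -1.0]]
force: [-1.5, 1.0, 7.1]
opening: 0.132
grip_force: 59.6
```

Request:
apply_moves([
  [0, -0.15, 0, 0, 0, 0],
  [0, -0.3, 0, 0, 0, 0],
  [0, -0.45, 0, 0, 0, 0],
  [0, -0.58, 0, 0, 0, 0],
  [0, -0.63, 0, 0, 0, 0],
  [0, -0.65, 0, 0, 0, 0],
])

```text
time: 10.42
tool_pos: [0.5839, -0.2847, 0.064]
orientation: [[-1.0, 0.002, -0.005], [0.002, 1.0, 0.007], [0.005, 0.007, -1.0]]
force: [-8.9, 56.3, 24.6]
opening: 0.134
grip_force: 62.5
```

Request:
apply_moves([
  [0, -0.02, 0, 0, 0, 0],
  [0, -0.03, 0, 0, 0, 0],
])

```text
time: 10.68
tool_pos: [0.5839, -0.2852, 0.0638]
orientation: [[-1.0, -0.0, -0.007], [-0.0, 1.0, 0.016], [0.007, 0.016, -1.0]]
force: [-13.4, 89.9, 35.3]
opening: 0.134
grip_force: 63.9
```

Request:
apply_moves([
  [0, 0.03, 0, 0, 0, 0],
  [0, 0.045, 0, 0, 0, 0],
  [0, 0.045, 0.1, 0, 0, 0],
  [0, 0.045, 0.4, 0, 0, 0],
  [-0.1, 0.35, 0.7, 0, 0, 0],
  [-0.2, 0.64, 0.95, 0, 0, 0],
  [-0.2, 0.64, 0.95, 0, 0, 0],
], gripper=45)

```text
time: 11.55
tool_pos: [0.543, -0.1659, 0.2568]
orientation: [[-1.0, 0.003, -0.001], [0.003, 1.0, -0.003], [0.001, -0.004, -1.0]]
force: [-0.6, -0.0, -0.0]
opening: 0.528
grip_force: 0.0
```

Run:
```python
from h import *
np.set_printoptions(precision=4,suppress=True)
f=grab("wrist");save(f,"w2");s=ctrl.read_state();print(s["time"],s["tool_pos"],s["force"])
for q in("small_pod_center","wide_pod_1_center"):
  for k in ctrl.trace(f,q)[:4]:
    c=max(cv2.findContours(k["region"].astype(np.uint8),0,2)[0],key=cv2.contourArea); print(q,round(k["confidence"],2),np.round(k["pixel"]),cv2.minEnclosingCircle(c),onz(f,k["pixel"],.045))
cv2.imwrite("pics/w2c.png",cv2.resize(f["image"][100:300,60:360],None,fx=2,fy=2)[:,:,::-1])
```

```text
11.6 [ 0.543  -0.1637  0.2605] [-0.0272  1.3848  6.0255]
small_pod_center 0.74 [196. 290.] ((290.02813720703125, 195.17828369140625), 19.236343383789062) [ 0.5843 -0.1265  0.045 ]
wide_pod_1_center 0.85 [190. 243.] ((241.5, 189.6923065185547), 23.657072067260742) [ 0.577  -0.1836  0.045 ]
```

View pics/w2c.png

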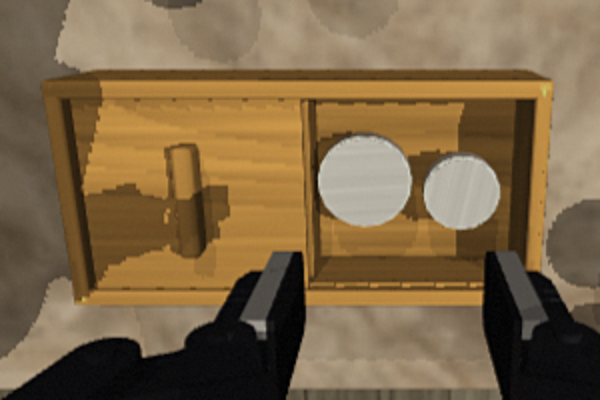

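Run:
```python
from h import *
np.set_printoptions(precision=4,suppress=True)
f=grab("wrist")
print(onz(f,(195.2,290),.046),"bar",onz(f,(100+200/2,60+187/2),.076),"lid edge",onz(f,(190,60+303/2),.058), ctrl.read_state()["joints"])
rows([((.584,-.127,.12),tool(90,-90)),((.584,-.127,.12),tool(-90,-90)),((.584,-.127,.017),tool(90,-90))])
```

```text
[ 0.5842 -0.127   0.046 ] bar [ 0.5805 -0.2818  0.076 ] lid edge [ 0.5742 -0.2197  0.058 ] [ -19.532    -6.8816   93.9881   -0.223    92.9522 -109.4298]
[0.202, 0.2, -0.672, 0.001, 0.0, 0.501] rows>=8.4
[0.202, 0.2, -0.672, 0.0, -0.001, -0.499] rows>=16.8
[0.202, 0.2, -1.187, 0.001, 0.0, 0.501] rows>=16.8
```

Request:
apply_moves([
  [0.202, 0.2, -0.3, 0, 0, -0.499],
  [0.202, 0.2, -0.3, 0, 0, -0.499],
  [0.202, 0.2, -0.3, 0, 0, -0.499],
  [0.202, 0.2, -0.3, 0, 0, -0.499],
  [0.202, 0.2, -0.3, 0, 0, -0.499],
  [0.202, 0.2, -0.4, 0, 0, -0.499],
  [0.202, 0.2, -0.5, 0, 0, -0.499],
  [0.202, 0.2, -0.6, 0, 0, -0.499],
  [0.202, 0.2, -0.67, 0, 0, -0.499],
  [0.202, 0.2, -0.67, 0, 0, -0.499],
], gripper=62)

```text
time: 13.0
tool_pos: [0.5833, -0.1276, 0.1168]
orientation: [[-0.0, 1.0, -0.005], [1.0, 0.0, 0.005], [0.005, -0.005, -1.0]]
force: [-0.6, 0.5, -0.7]
opening: 0.725
grip_force: 0.0
```

Run:
```python
from h import *
np.set_printoptions(precision=4,suppress=True)
f=grab("wrist");save(f,"w3");s=ctrl.read_state();print(s["time"],s["tool_pos"],s["opening"])
for q in("small_pod_center","lid_grip"):
  for k in ctrl.trace(f,q)[:3]:
    c=max(cv2.findContours(k["region"].astype(np.uint8),0,2)[0],key=cv2.contourArea); (u,v),r=cv2.minEnclosingCircle(c); print(q,round(k["confidence"],2),u,v,r,cv2.boundingRect(c),onz(f,(v,u),.046))
rows([((.584,-.127,.06),tool(-90,-90)),((.584,-.127,.017),tool(-90,-90))])
```

```text
13.05 [ 0.5837 -0.1276  0.1179] 0.7257909196900444
small_pod_center 0.56 260.0926513671875 193.95053100585938 32.11781311035156 (229, 162, 63, 65) [ 0.5853 -0.124   0.046 ]
lid_grip 0.91 256.4966125488281 314.0 73.50348663330078 (183, 313, 148, 21) [ 0.5826 -0.2264  0.046 ]
[-0.001, 0.002, -0.296, -0.001, -0.001, -0.001] rows>=0.9
[-0.001, 0.002, -0.511, -0.001, -0.001, -0.001] rows>=0.7
```

View pics/w3.png

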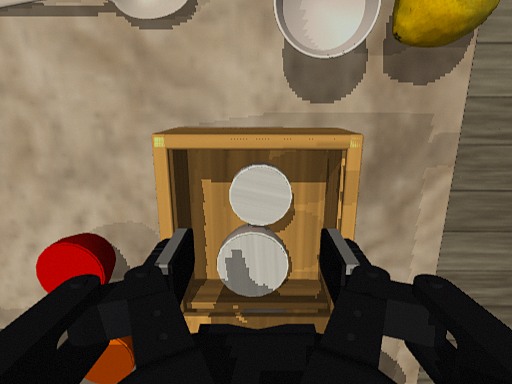

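Request:
apply_moves([
  [0.006, 0.01, -0.2, 0, 0, 0],
  [0.006, 0.01, -0.35, 0, 0, 0],
  [0.006, 0.01, -0.45, 0, 0, 0],
  [0.006, 0.01, -0.505, 0, 0, 0],
  [0.006, 0.01, -0.505, 0, 0, 0],
])

```text
time: 13.78
tool_pos: [0.5853, -0.1248, 0.0177]
orientation: [[-0.001, 1.0, -0.002], [1.0, 0.001, 0.005], [0.005, -0.002, -1.0]]
force: [0.1, -0.1, 0.0]
opening: 0.721
grip_force: 0.0
```

Request:
apply_moves([
  [0, 0, 0, 0, 0, 0],
  [0, 0, 0, 0, 0, 0],
  [0, 0, 0, 0, 0, 0],
], gripper=40)

```text
time: 14.15
tool_pos: [0.586, -0.125, 0.0192]
orientation: [[-0.001, 1.0, -0.0], [1.0, 0.001, 0.004], [0.004, -0.0, -1.0]]
force: [0.2, 0.5, 6.9]
opening: 0.533
grip_force: 61.7
```

Run:
```python
from h import *
rows([((.586,-.125,.12),tool(-90,-90)),((.50,.05,.217),tool(-50,-70)),((.42,.25,.27),tool(-3,-45)),((.42,.25,.27),tool(-3,-60))])
rows([((.42,.25,.27),tool(-3,-45))],base=(np.array((.50,.05,.217)),tool(-50,-70)))
```

```text
[0.0, -0.0, 0.504, -0.001, -0.0, -0.0] rows>=1.6
[-0.43, 0.875, 0.989, -0.108, -0.039, 0.22] rows>=4.2
[-0.83, 1.875, 1.254, -0.2, -0.19, 0.456] rows>=4.9
[-0.83, 1.875, 1.254, -0.134, -0.127, 0.471] rows>=1.4
[-0.4, 1.0, 0.265, -0.064, -0.128, 0.257] rows>=4.9
```

Request:
apply_moves([
  [0, 0, 0.15, 0, 0, 0],
  [0, 0, 0.4, 0, 0, 0],
  [-0.05, 0.1, 0.6, 0, 0, 0],
  [-0.43, 0.875, 0.989, -0.108, -0.039, 0.22],
  [-0.43, 0.875, 0.989, -0.108, -0.039, 0.22],
  [-0.43, 0.875, 0.989, -0.108, -0.039, 0.22],
  [-0.43, 0.875, 0.989, -0.108, -0.039, 0.22],
  [-0.43, 0.875, 0.989, -0.108, -0.039, 0.22],
])

```text
time: 15.15
tool_pos: [0.4986, 0.0512, 0.2161]
orientation: [[-0.607, 0.764, 0.22], [0.717, 0.645, -0.263], [-0.343, -0.002, -0.939]]
force: [-0.5, -0.3, -1.0]
opening: 0.527
grip_force: 61.3
```

Request:
apply_moves([
  [-0.4, 1, 0.265, -0.064, -0.128, 0.257],
  [-0.4, 1, 0.265, -0.064, -0.128, 0.257],
  [-0.4, 1, 0.265, -0.064, -0.128, 0.257],
  [-0.4, 1, 0.265, -0.064, -0.128, 0.257],
  [-0.4, 1, 0.265, -0.064, -0.128, 0.257],
  [-0.4, 1, 0.265, -0.064, -0.128, 0.257],
  [-0.4, 1, 0.265, -0.064, -0.128, 0.257],
])

```text
time: 16.02
tool_pos: [0.4198, 0.2495, 0.2687]
orientation: [[-0.707, 0.059, 0.705], [0.041, 0.998, -0.043], [-0.706, -0.002, -0.708]]
force: [0.5, 0.3, 1.3]
opening: 0.525
grip_force: 61.4
```

Run:
```python
from h import *
np.set_printoptions(precision=4,suppress=True)
f=grab("wrist");save(f,"w4");s=ctrl.read_state();print(s["time"],s["tool_pos"],s["opening"])
for q in("cradle_mouth","cradle_floor","small_pod_center","lever_hinge"):
    print(q,[(np.round(r["pixel"],1),round(r["confidence"],2)) for r in ctrl.find_in(f,q)[:3]])
```

```text
16.075 [0.4199 0.2496 0.2687] 0.5238952067337632
cradle_mouth [(array([188.5, 261.6]), 0.88)]
cradle_floor [(array([187.9, 265.4]), 0.92), (array([146.3, 261.8]), 0.62)]
small_pod_center [(array([265.3, 260.3]), 0.7)]
lever_hinge [(array([317.7, 265.9]), 0.6)]
```

View pics/w4.png

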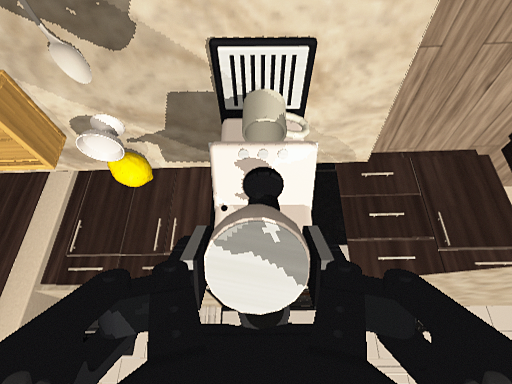

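Run:
```python
from h import *
np.set_printoptions(precision=4,suppress=True)
f=grab("wrist")
for n,p,z in(("mouth",(188.5,262),.161),("floor",(188,264),.143),("frontedge",(167.5,263.5),.150),("L",(188,243),.16),("R",(188,284.5),.16)): print(n,onz(f,p,z))
for z in (0,.012):
  a,b=onz(f,(38,208),z),onz(f,(37,317),z);print("foot",a,b)
H=np.array([.615,.2495,.214]);Y=np.radians(-3);xm=np.array([np.cos(Y),np.sin(Y),0]);Z=np.array([0,0,1])
xc=.866*xm+.5*Z; zc=-.5*xm+.866*Z
h=(.143-.214+.064*.5)/.866
print("h",h); F=H-.064*xc+h*zc; print("floor from hinge",F,"mouth",F+.021*zc, proj(f,F+.021*zc),proj(f,F))
# rings of mouth radius 25 projected
for r in((25,0),(-25,0)): print(r,proj(f,F+.021*zc+r[0]/1000*xc))
```

```text
mouth [0.5577 0.2476 0.161 ]
floor [0.5888 0.2489 0.143 ]
frontedge [0.5334 0.2502 0.15  ]
L [0.5573 0.2271 0.16  ]
R [0.5596 0.2718 0.16  ]
foot [0.4886 0.1893 0.    ] [0.494 0.314 0.   ]
foot [0.4805 0.1919 0.012 ] [0.4857 0.3119 0.012 ]
h -0.045034642032332574
floor from hinge [0.5821 0.2512 0.143 ] mouth [0.5717 0.2518 0.1612] [194.6681 266.2273] [185.1935 265.8227]
(25, 0) [213.02   265.9125]
(-25, 0) [174.8937 266.5665]
```

Run:
```python
from h import *
np.set_printoptions(precision=4,suppress=True)
f=grab("wrist")
g=cv2.cvtColor(f["image"],cv2.COLOR_RGB2GRAY); print("col264",g[155:215,264].tolist()); print("row185",g[185,225:300].tolist())
Y=np.radians(-3);xm=np.array([np.cos(Y),np.sin(Y),0]);Z=np.array([0,0,1])
xc=.866*xm+.5*Z; zc=-.5*xm+.866*Z
for x in(.570,.575,.58,.585):
    F=np.array([x,.2483,.143]); print(x,[np.round(proj(f,F+a*zc+b*xc),1) for a,b in((.021,-.0275),(-.003,-.0275),(.021,-.0237),(0,-.018),(0,.018),(.021,.0237))])
```

```text
col264 [234, 238, 234, 234, 248, 238, 169, 164, 172, 176, 186, 144, 17, 6, 8, 7, 10, 23, 36, 33, 29, 20, 28, 24, 25, 23, 26, 24, 27, 25, 26, 27, 22, 26, 23, 23, 22, 21, 27, 21, 12, 14, 19, 16, 16, 15, 12, 14, 6, 54, 97, 112, 111, 112, 111, 114, 117, 117, 118, 120]
row185 [247, 247, 247, 247, 247, 247, 247, 248, 247, 247, 247, 247, 247, 248, 253, 255, 173, 31, 14, 23, 26, 24, 27, 22, 25, 23, 25, 26, 22, 26, 25, 26, 23, 22, 24, 26, 28, 24, 22, 26, 25, 25, 26, 24, 25, 23, 26, 26, 25, 25, 26, 25, 28, 24, 23, 24, 10, 66, 255, 254, 249, 249, 248, 248, 249, 248, 249, 248, 248, 249, 249, 248, 248, 248, 248]
0.57 [array([166.8, 263.4]), array([156.9, 263.1]), array([170. , 263.4]), array([165.9, 263. ]), array([193.5, 262.7]), array([207.7, 262.9])]
0.575 [array([169.4, 263.6]), array([159.5, 263.2]), array([172.6, 263.5]), array([168.3, 263.2]), array([195.5, 262.9]), array([209.6, 263.1])]
0.58 [array([171.9, 263.7]), array([162. , 263.4]), array([175.1, 263.7]), array([170.7, 263.3]), array([197.4, 263. ]), array([211.4, 263.2])]
0.585 [array([174.4, 263.9]), array([164.5, 263.6]), array([177.5, 263.9]), array([173.1, 263.5]), array([199.3, 263.2]), array([213.2, 263.4])]
```

Run:
```python
import cv2
a=cv2.imread("pics/w4.png")[130:250,200:330];cv2.imwrite("pics/w4c.png",cv2.resize(a,None,fx=5,fy=5,interpolation=cv2.INTER_CUBIC))
```

```text
(no output)
```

View pics/w4c.png

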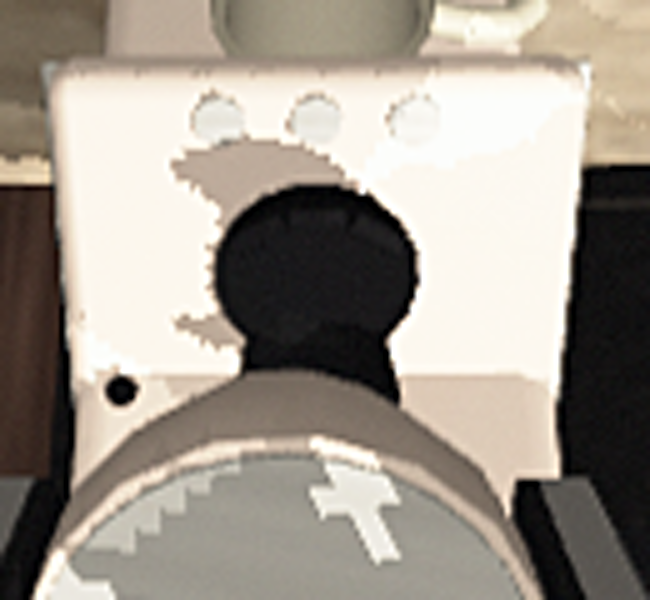

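Run:
```python
from h import *
T=tool(-3,-60);zc=-T[:,2];F=np.array([.581,.2483,.143])
rows([(F+a*zc,T) for a in(.066,)])
b=(F+.066*zc,T); rows([(F+a*zc,T) for a in(.05,.035,.025,.018,.014,.011,.009)],base=b)
```

```text
[0.643, -0.001, -0.341, 0.006, 0.083, 0.0] rows>=2.3
[0.04, -0.002, -0.069, 0.0, 0.0, 0.0] rows>=0.3
[0.077, -0.004, -0.134, 0.0, 0.0, 0.0] rows>=0.2
[0.102, -0.005, -0.178, 0.0, 0.0, 0.0] rows>=0.2
[0.12, -0.006, -0.208, 0.0, 0.0, 0.0] rows>=0.1
[0.13, -0.007, -0.225, 0.0, 0.0, 0.0] rows>=0.1
[0.137, -0.007, -0.238, 0.0, 0.0, 0.0] rows>=0.0
[0.142, -0.007, -0.247, 0.0, 0.0, 0.0] rows>=0.0
```

Request:
apply_moves([
  [0.3, 0, 0, 0.006, 0.083, 0],
  [0.643, -0.001, -0.25, 0.006, 0.083, 0],
  [0.643, -0.001, -0.341, 0.006, 0.083, 0],
  [0.643, -0.001, -0.341, 0.006, 0.083, 0],
  [0.643, -0.001, -0.341, 0.006, 0.083, 0],
])

```text
time: 17.0
tool_pos: [0.5476, 0.2502, 0.2012]
orientation: [[-0.864, 0.053, 0.501], [0.047, 0.999, -0.025], [-0.502, 0.002, -0.865]]
force: [0.1, 0.6, 0.4]
opening: 0.527
grip_force: 61.4
```

Request:
apply_moves([
  [0.04, -0.002, -0.069, 0, 0, 0],
  [0.077, -0.004, -0.134, 0, 0, 0],
  [0.102, -0.005, -0.178, 0, 0, 0],
  [0.102, -0.005, -0.178, 0, 0, 0],
])

```text
time: 17.5
tool_pos: [0.5681, 0.2488, 0.1635]
orientation: [[-0.865, 0.053, 0.499], [0.046, 0.999, -0.026], [-0.5, 0.0, -0.866]]
force: [0.3, 0.4, 1.0]
opening: 0.529
grip_force: 61.4
```

Request:
apply_moves([
  [0.018, -0.001, -0.03, 0, 0, 0],
  [0.028, -0.002, -0.047, 0, 0, 0],
  [0.028, -0.002, -0.047, 0, 0, 0],
])

```text
time: 17.88
tool_pos: [0.5738, 0.2486, 0.155]
orientation: [[-0.864, 0.053, 0.5], [0.046, 0.999, -0.026], [-0.501, 0.001, -0.866]]
force: [-0.3, -0.1, -0.5]
opening: 0.528
grip_force: 61.4
```

Request:
apply_moves([
  [0.007, 0, -0.013, 0, 0, 0],
  [0.007, 0, -0.013, 0, 0, 0],
])

```text
time: 18.12
tool_pos: [0.5753, 0.2486, 0.1527]
orientation: [[-0.864, 0.053, 0.501], [0.046, 0.999, -0.025], [-0.501, 0.001, -0.865]]
force: [0.7, -0.2, -0.2]
opening: 0.527
grip_force: 61.4
```

Request:
apply_moves([
  [0.005, 0, -0.009, 0, 0, 0],
  [0.005, 0, -0.009, 0, 0, 0],
])

```text
time: 18.38
tool_pos: [0.5762, 0.2487, 0.152]
orientation: [[-0.864, 0.053, 0.501], [0.047, 0.999, -0.025], [-0.502, 0.002, -0.865]]
force: [-10.4, -1.9, 10.3]
opening: 0.527
grip_force: 62.8
```

Request:
apply_moves([
  [0.0, 0, -0.009, 0, 0, 0],
  [0.0, 0, -0.009, 0, 0, 0],
])

```text
time: 18.62
tool_pos: [0.5764, 0.2488, 0.1519]
orientation: [[-0.863, 0.053, 0.502], [0.047, 0.999, -0.025], [-0.503, 0.002, -0.864]]
force: [-23.2, -7.2, 25.6]
opening: 0.529
grip_force: 64.7
```

Request:
apply_moves([
  [0, 0, 0, 0, 0, 0],
  [0, 0, 0, 0, 0, 0],
  [-0.05, 0.003, 0.087, 0, 0, 0],
  [-0.15, 0.008, 0.26, 0, 0, 0],
  [-0.28, 0.014, 0.485, 0, 0, 0],
  [-0.4, 0.02, 0.55, 0, 0, 0],
  [-0.4, 0.02, 0.55, 0, 0, 0],
], gripper=64)

```text
time: 19.5
tool_pos: [0.4953, 0.2531, 0.262]
orientation: [[-0.863, 0.052, 0.503], [0.046, 0.999, -0.023], [-0.504, 0.004, -0.864]]
force: [0.7, 0.6, -0.3]
opening: 0.75
grip_force: 0.0
```

Run:
```python
from h import *
np.set_printoptions(precision=4,suppress=True)
f=grab("wrist");save(f,"w5");s=ctrl.read_state();print(s["time"],s["tool_pos"],s["opening"])
T=tool(-3,-60);zc=-T[:,2];F=np.array([.581,.2483,.143]);print("pred foil centre px",proj(f,F+.038*zc),"if 3mm proud",proj(f,F+.041*zc))
for k in ctrl.trace(f,"small_pod_center")[:2]:
    c=max(cv2.findContours(k["region"].astype(np.uint8),0,2)[0],key=cv2.contourArea); print(k["confidence"],k["pixel"],cv2.fitEllipse(c),cv2.boundingRect(c))
cv2.imwrite("pics/w5c.png",cv2.resize(f["image"][90:290,150:380],None,fx=3,fy=3)[:,:,::-1])
```

```text
19.55 [0.4958 0.2529 0.2604] 0.7495307365381574
pred foil centre px [201.1195 256.0109] if 3mm proud [202.2319 256.0169]
0.58 [202.8, 258.0] ((255.95138549804688, 199.5955352783203), (52.308162689208984, 52.840301513671875), 128.6042022705078) (230, 173, 53, 54)
```

View pics/w5c.png

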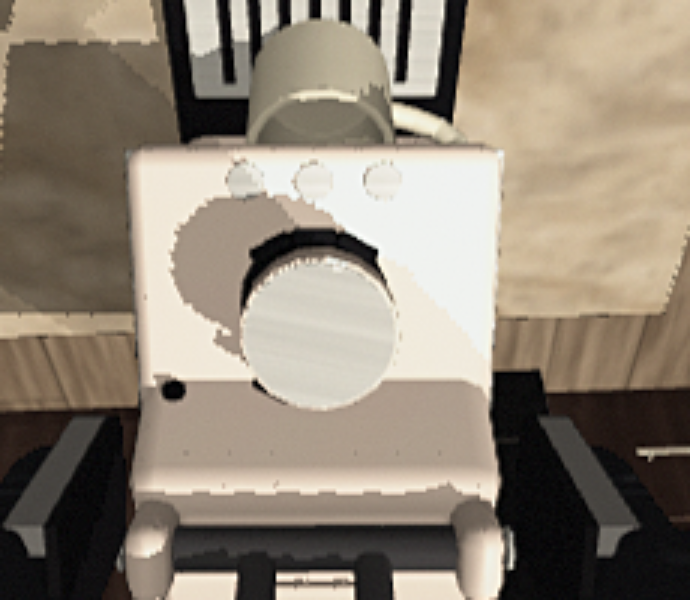

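Run:
```python
from h import *
T=tool(-3,-100); G=np.array([.605,.2465,.329])
rows([((.50,.25,.42),T),(G-.1*T[:,2],T)])
rows([(G,T)],base=(G-.1*T[:,2],T))
H=np.array([.615,.2475,.214]);Y=-3.;xm=np.array([np.cos(np.radians(Y)),np.sin(np.radians(Y)),0])
def g(th,el,r=.128,off=.012):
    a=np.radians(th-30); p=H+r*(-np.cos(a)*xm+np.array([0,0,np.sin(a)])); T=tool(Y,el); return p+off*T[:,2],T
print(g(110,-100)[0],g(0,-45)[0])
ps=[g(t,-45-t/2) for t in (100,88,77,66,55,44,33,22,11,3,0)]
rows(ps[:5],base=(G,T)); print(); rows(ps[5:],base=ps[4])
```

```text
[0.02, -0.014, 0.803, 0.011, 0.222, 0.0] rows>=3.7
[0.631, -0.036, 0.841, 0.011, 0.222, 0.0] rows>=2.0
[-0.087, 0.005, -0.492, 0.0, 0.0, 0.0] rows>=1.6
[0.59072257 0.24877233 0.3282377 ] [0.51277432 0.25285742 0.14151472]
[-0.174, 0.017, -0.033, -0.001, -0.028, 0.0] rows>=0.6
[-0.288, 0.023, -0.092, -0.003, -0.061, 0.0] rows>=0.6
[-0.379, 0.027, -0.167, -0.005, -0.092, -0.0] rows>=0.5
[-0.455, 0.031, -0.258, -0.006, -0.122, -0.0] rows>=0.5
[-0.511, 0.034, -0.362, -0.008, -0.153, 0.0] rows>=0.5

[-0.036, 0.002, -0.114, -0.002, -0.031, -0.0] rows>=0.5
[-0.048, 0.003, -0.232, -0.003, -0.061, -0.0] rows>=0.5
[-0.038, 0.002, -0.352, -0.005, -0.092, -0.0] rows>=0.5
[-0.005, 0.0, -0.468, -0.006, -0.122, 0.0] rows>=0.5
[0.033, -0.002, -0.547, -0.008, -0.144, -0.0] rows>=0.4
[0.05, -0.003, -0.576, -0.008, -0.153, -0.0] rows>=0.1
```

Run:
```python
from h import *
np.set_printoptions(precision=4,suppress=True)
f=grab("side");s=ctrl.read_state();print(s["time"])
def ony(px,y):
    o,d=ray(f,px);return o+d*(y-o[1])/d[1]
print(ctrl.find_in(f,"lever_grip")[:2])
for x,z in((.593,.34),(.615,.214),(.590,.356)): print(proj(f,np.array([x,.2475,z])))
for k in ctrl.trace(f,"lever_grip")[:1]:
    m=k["region"]; 
    for r in np.where(m.any(1))[0][::3]:
        c=np.where(m[r])[0]; print(r,c.min(),c.max(),ony((r,c.mean()),.2475)[[0,2]])
cv2.imwrite("pics/s2c.png",cv2.resize(f["image"][80:180,210:310],None,fx=6,fy=6,interpolation=cv2.INTER_CUBIC)[:,:,::-1])
```

```text
19.65
[{'pixel': [131.6, 252.3], 'confidence': 0.73}, {'pixel': [262.0, 298.6], 'confidence': 0.46}]
[109.2338 251.6645]
[142.8666 258.3154]
[104.7742 250.7249]
106 250 252 [0.5909 0.3516]
109 250 253 [0.5924 0.3409]
112 251 254 [0.5958 0.3299]
115 252 254 [0.5974 0.319 ]
118 252 255 [0.5989 0.3081]
121 252 255 [0.5987 0.2972]
124 252 256 [0.6003 0.2861]
127 253 257 [0.6037 0.2747]
130 254 257 [0.6054 0.2635]
133 255 258 [0.6089 0.2519]
136 256 259 [0.6124 0.2404]
139 256 259 [0.6122 0.229 ]
142 256 260 [0.6139 0.2174]
145 258 260 [0.6175 0.2056]
```

Request:
apply_moves([
  [0.02, -0.014, 0.4, 0.011, 0.222, 0],
  [0.02, -0.014, 0.803, 0.011, 0.222, 0],
  [0.02, -0.014, 0.841, 0.011, 0.222, 0],
  [0.02, -0.014, 0.841, 0.011, 0.222, 0],
  [0.3, -0.024, 0.841, 0.011, 0.222, 0],
  [0.561, -0.034, 0.841, 0.011, 0.222, 0],
  [0.561, -0.034, 0.841, 0.011, 0.222, 0],
], gripper=45)

```text
time: 20.62
tool_pos: [0.6121, 0.2452, 0.4226]
orientation: [[-0.982, 0.055, -0.178], [0.055, 0.998, 0.006], [0.178, -0.004, -0.984]]
force: [-0.2, 0.2, -0.7]
opening: 0.521
grip_force: 0.0
```

Request:
apply_moves([
  [-0.03, 0.002, -0.17, 0, 0, 0],
  [-0.06, 0.003, -0.34, 0, 0, 0],
  [-0.087, 0.005, -0.492, 0, 0, 0],
  [-0.087, 0.005, -0.492, 0, 0, 0],
])

```text
time: 21.12
tool_pos: [0.5902, 0.2466, 0.3268]
orientation: [[-0.983, 0.053, -0.176], [0.052, 0.999, 0.007], [0.176, -0.002, -0.984]]
force: [-0.2, -0.5, 1.0]
opening: 0.528
grip_force: 0.0
```

Request:
apply_moves([
  [0, 0, 0, 0, 0, 0],
  [0, 0, 0, 0, 0, 0],
  [0, 0, 0, 0, 0, 0],
  [0, 0, 0, 0, 0, 0],
], gripper=10)

```text
time: 21.62
tool_pos: [0.5913, 0.2466, 0.3309]
orientation: [[-0.984, 0.053, -0.17], [0.053, 0.999, 0.008], [0.17, -0.001, -0.985]]
force: [-0.8, -4.5, 6.4]
opening: 0.196
grip_force: 59.4
```

Request:
apply_moves([
  [-0.05, 0.004, -0.01, 0, -0.014, 0],
  [-0.103, 0.006, -0.031, -0.001, -0.028, 0],
  [-0.216, 0.012, -0.09, -0.003, -0.061, 0],
  [-0.307, 0.016, -0.165, -0.005, -0.092, 0],
  [-0.383, 0.02, -0.256, -0.006, -0.122, 0],
  [-0.439, 0.023, -0.36, -0.008, -0.153, 0],
])

```text
time: 22.38
tool_pos: [0.503, 0.2513, 0.26]
orientation: [[-0.95, 0.054, 0.309], [0.051, 0.999, -0.016], [-0.309, 0.001, -0.951]]
force: [-4.5, -7.8, 9.4]
opening: 0.198
grip_force: 64.8
```

Request:
apply_moves([
  [-0.036, 0.002, -0.114, -0.002, -0.031, 0],
  [-0.048, 0.003, -0.232, -0.003, -0.061, 0],
  [-0.038, 0.002, -0.352, -0.005, -0.092, 0],
  [-0.005, 0, -0.468, -0.006, -0.122, 0],
  [0.033, -0.002, -0.547, -0.008, -0.144, 0],
  [0.033, -0.002, -0.547, -0.008, -0.144, 0],
])

```text
time: 23.12
tool_pos: [0.5094, 0.2508, 0.1466]
orientation: [[-0.723, 0.054, 0.688], [0.037, 0.999, -0.039], [-0.69, -0.003, -0.724]]
force: [-8.6, -3.3, -3.9]
opening: 0.2
grip_force: 67.6
```

Request:
apply_moves([
  [0.017, 0, -0.029, 0, -0.009, 0],
  [0.021, 0, -0.04, 0, -0.009, 0],
  [0.021, 0, -0.04, 0, -0.009, 0],
])

```text
time: 23.5
tool_pos: [0.5136, 0.2506, 0.1392]
orientation: [[-0.705, 0.055, 0.707], [0.039, 0.998, -0.04], [-0.708, -0.001, -0.706]]
force: [-10.0, -3.9, -3.6]
opening: 0.195
grip_force: 67.7
```

Not yet resisting downward; press a little more.

Request:
apply_moves([
  [0.005, 0, -0.015, 0, 0, 0],
  [0.01, 0, -0.025, 0, 0, 0],
  [0.01, 0, -0.025, 0, 0, 0],
])

```text
time: 23.88
tool_pos: [0.5159, 0.2506, 0.1354]
orientation: [[-0.704, 0.056, 0.708], [0.039, 0.998, -0.04], [-0.709, -0.0, -0.705]]
force: [-19.2, -7.6, 7.2]
opening: 0.192
grip_force: 69.3
```

Request:
apply_moves([
  [-0.005, 0, -0.012, 0, 0, 0],
  [-0.01, 0, -0.018, 0, 0, 0],
  [-0.01, 0, -0.018, 0, 0, 0],
])

```text
time: 24.25
tool_pos: [0.5158, 0.2508, 0.1354]
orientation: [[-0.699, 0.055, 0.712], [0.039, 0.998, -0.039], [-0.714, 0.001, -0.701]]
force: [-0.8, -13.8, 18.5]
opening: 0.195
grip_force: 68.6
```

Request:
apply_moves([
  [0, 0, 0, 0, 0, 0],
  [0, 0, 0, 0, 0, 0],
  [0, 0, 0, 0, 0, 0],
  [-0.1, 0, 0.1, 0, 0, 0],
  [-0.25, 0, 0.25, 0, 0, 0],
  [-0.45, 0.02, 0.6, 0, 0, 0],
  [-0.45, 0.02, 0.66, 0, 0, 0],
  [-0.45, 0.02, 0.66, 0, 0, 0],
], gripper=45)

```text
time: 25.25
tool_pos: [0.4238, 0.2558, 0.2657]
orientation: [[-0.701, 0.053, 0.711], [0.039, 0.999, -0.035], [-0.712, 0.003, -0.702]]
force: [1.3, 0.9, -0.4]
opening: 0.525
grip_force: 0.0
```

Run:
```python
from h import *
np.set_printoptions(precision=4,suppress=True)
f=grab("wrist");save(f,"w6");s=ctrl.read_state();print(s["time"],s["tool_pos"],s["force"],s["opening"])
g=grab("side");save(g,"s3")
b=cv2.imread("pics/side0.png")
H=np.array([.615,.2485,.214])
for th in(0,3,6):
    a=np.radians(th-30); p=H+.144*np.array([-np.cos(a),.05*np.cos(a),np.sin(a)]); print(th,"tip wrist",proj(f,p),"side",proj(g,p))
for im,n in((g,"now"),):
  for k in ctrl.trace(im,"lever_grip")[:1]:
    m=k["region"]; c=np.where(m.any(0))[0]; print(n,c.min(),c.max(),[ (x,np.where(m[:,x])[0].mean()) for x in c[::4]])
z=lambda i:cv2.resize(i[100:200,205:305],(400,400),interpolation=cv2.INTER_CUBIC)
cv2.imwrite("pics/cmp.png",np.hstack([z(b),z(cv2.imread("pics/s3.png"))]))
```

```text
25.3 [0.4239 0.2554 0.2635] [ 1.5586  0.7464 -0.9935] 0.5252169370947891
0 tip wrist [132.8604 259.1129] side [164.0332 225.6607]
3 tip wrist [136.1823 259.1859] side [162.4331 224.6023]
6 tip wrist [140.0892 259.2624] side [160.7719 223.6312]
now 226 260 [(np.int64(226), np.float64(163.0)), (np.int64(230), np.float64(161.5)), (np.int64(234), np.float64(158.5)), (np.int64(238), np.float64(155.5)), (np.int64(242), np.float64(153.5)), (np.int64(246), np.float64(151.0)), (np.int64(250), np.float64(148.5)), (np.int64(254), np.float64(145.5)), (np.int64(258), np.float64(143.0))]
```

View pics/cmp.png

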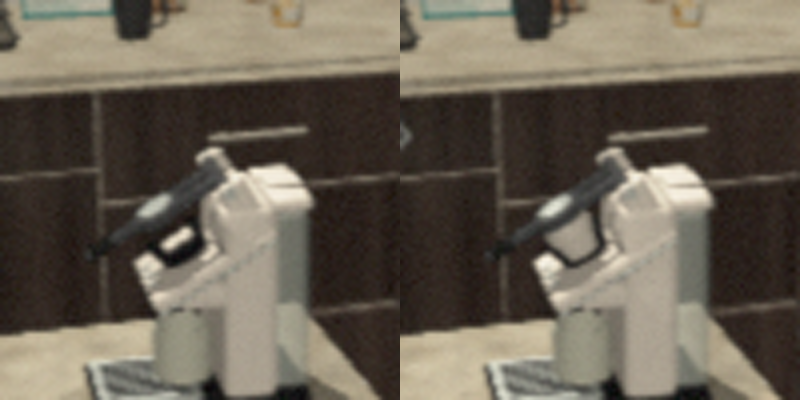

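Run:
```python
from h import *
T=tool(-3,-60); P=np.array([.507,.2512,.152])-.005*T[:,2]
rows([(P-.04*T[:,2],T),(P-.01*T[:,2],T),(P+.003*T[:,2],T)])
```

```text
[0.303, -0.013, -0.353, 0.005, 0.084, 0.0] rows>=1.5
[0.378, -0.017, -0.483, 0.005, 0.084, 0.0] rows>=0.5
[0.41, -0.018, -0.539, 0.005, 0.084, 0.0] rows>=0.2
```

Request:
apply_moves([
  [0.15, -0.01, 0, 0.005, 0.084, 0],
  [0.303, -0.013, -0.353, 0.005, 0.084, 0],
  [0.303, -0.013, -0.353, 0.005, 0.084, 0],
  [0.303, -0.013, -0.353, 0.005, 0.084, 0],
  [0.378, -0.017, -0.483, 0.005, 0.084, 0],
  [0.395, -0.018, -0.51, 0.005, 0.084, 0],
  [0.41, -0.018, -0.539, 0.005, 0.084, 0],
  [0.41, -0.018, -0.539, 0.005, 0.084, 0],
], gripper=0)

```text
time: 26.4
tool_pos: [0.5057, 0.2519, 0.1568]
orientation: [[-0.864, 0.054, 0.501], [0.048, 0.999, -0.025], [-0.502, 0.002, -0.865]]
force: [-10.0, -1.8, 5.9]
opening: -0.003
grip_force: 5.3
```

Request:
apply_moves([
  [0.002, 0, -0.012, 0, 0, 0],
  [0.002, 0, -0.012, 0, 0, 0],
])

```text
time: 26.65
tool_pos: [0.5061, 0.2521, 0.1562]
orientation: [[-0.863, 0.054, 0.502], [0.048, 0.999, -0.024], [-0.503, 0.003, -0.864]]
force: [-26.2, -5.6, 24.1]
opening: 0.001
grip_force: 16.7
```

Request:
apply_moves([
  [-0.05, 0, 0.087, 0, 0, 0],
  [-0.2, 0, 0.35, 0, 0, 0],
  [-0.4, 0, 0.6, 0, 0, 0],
  [-0.4, 0, 0.6, 0, 0, 0],
])

```text
time: 27.15
tool_pos: [0.4252, 0.2523, 0.279]
orientation: [[-0.861, 0.052, 0.507], [0.049, 0.999, -0.02], [-0.507, 0.007, -0.862]]
force: [0.6, -0.4, -0.5]
opening: -0.001
grip_force: 0.0
```

Run:
```python
from h import *
np.set_printoptions(precision=4,suppress=True)
g=grab("side");o=cv2.cvtColor(cv2.imread("pics/side0.png"),cv2.COLOR_BGR2RGB)
print(ctrl.read_state()["time"],ctrl.read_state()["tool_pos"])
for q in("cup_center","sugar_dish_center","lid_grip","wide_pod_2_center"): print(q,[(np.round(r["pixel"],1),round(r["confidence"],2)) for r in ctrl.find_in(g,q)[:2]])
t=grab("top"); print([ (np.round(r["pixel"],1)) for r in ctrl.find_in(t,"teaspoon_center")])
# lid end positions along the box, side view
for y in(-.285,-.289): print(proj(g,np.array([.583,y,.072])))
for k in ctrl.trace(g,"lever_grip")[:1]:
    m=k["region"]; c=np.where(m.any(0))[0]; print([ (x,np.where(m[:,x])[0].mean()) for x in c[::8]])
```

```text
27.2 [0.4256 0.2521 0.2763]
cup_center [(array([182.4, 251.8]), 0.74)]
sugar_dish_center [(array([214.1, 282. ]), 0.62)]
lid_grip [(array([259.7, 297.1]), 0.93)]
wide_pod_2_center [(array([290.6, 239. ]), 0.5)]
[array([214. , 260.2]), array([178.4, 321.3])]
[253.9812 298.2147]
[254.8103 298.7412]
[(np.int64(226), np.float64(163.0)), (np.int64(234), np.float64(159.0)), (np.int64(242), np.float64(153.5)), (np.int64(250), np.float64(148.5)), (np.int64(258), np.float64(143.0))]
```

Lever hard down at its stop, lid at its stop, everything else in place.

```bash
python3 -c "
from cell import ctrl
print(ctrl.hand_in())"
```

```text
the job is handed in; nothing more can be done
None
```

The job is handed in at about 27 s: the lid was slid to its stop, the small pod set foil up in the cradle, and the lever lowered to its stop over it, with the cup, sugar dish and spoon still where they started as far as the camera checks show.

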